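# Signal posts back into the graded sloping rack

### The job

Tidy away the two green signal posts from the station platform: put each one, foot first, into the hole of the sloping wooden rack that matches its thickness (the smallest hole it goes into), pushed fully home and let go. Leave the locomotive and the two wagons standing where they are.

Things in the scene. Friction and masses are not known exactly. Their poses are not given: they have to be found in the camera images.
- thin_center (a point): centre (half-way up, on the axis) of a loose green painted round wooden signal post, 18 mm in diameter over its whole length and 120 mm tall, with a 2 mm chamfer at the foot, a slightly domed top and two tiny white lamp dots near the top; z runs along the post from foot to top, so the foot is 60 mm below this point. At the start it stands upright on the platform. It may be gripped anywhere along its bare mast.
- thick_center (a point): centre (half-way up, on the axis) of a loose green painted round wooden signal post, 23 mm in diameter over its whole length and 120 mm tall, with a 2 mm chamfer at the foot, a slightly domed top and two tiny white lamp dots near the top; z runs along the post from foot to top, so the foot is 60 mm below this point. At the start it stands upright on the platform. It may be gripped anywhere along its bare mast.
- platform: fixed flat beech station platform, 70 mm (x) by 180 mm (y) and 16 mm thick; origin at the centre of its underside on the table, z up. The two posts stand on its top, 60 to 100 mm apart along its y, either one on either side.
- cradle: Middle of the rack's upper face, 70 mm above the table. The face slopes 30 degrees: z is square to it, outward (up and away from the robot), x runs down the slope, away from the robot, y along the row. The face (z = 0) has four round blind holes bored square to it, 35 mm deep, on the line x = 0, in order of size; see row_left and row_right. A post fully home has its centre at z = +25 mm.
- rack: Fixed plywood rack, 240 mm long (y), 130 mm deep (x); origin at its underside on the table, z up. Its beech hole strip, 60 x 200 mm and 45 mm thick, has 5 mm end play each way along y between end cheeks (10 mm thick, 1 mm proud of the face) and lies anywhere in it: all holes are shifted by one same unknown amount, which no reading tells; find it by touch or sight.
- row_right (a point): Point on the sloping face, 24 mm from its middle towards -y: where the centre of the 18 mm post's hole would be with the strip in mid play. The hole for 13 mm lies 48 mm beyond it towards -y. Each hole is 1 mm wider than its post and has a 1 mm chamfer and a thin dark ring drawn 3 mm outside its edge. Axes as cradle.
- row_left (a point): The same point for the 23 mm post's hole, 24 mm from the middle towards +y; the hole for 28 mm lies 48 mm beyond it towards +y. Axes as cradle. The strip is stiff to slide (40 N): it stays put under light forces.
- loco_center (a point): Red painted wooden locomotive, 80 mm long, 38 mm wide, 63 mm tall, standing loose on the track. Centre line, 30 mm above its wheels' underside; x across, y along its length, z up. To be left standing as it is.
- wagon_a_center (a point): Yellow lacquered wooden wagon, 72 mm long, 36 mm wide, 44 mm tall, standing loose on the track behind the locomotive. Centre line, 30 mm above its wheels' underside; x across, y along its length, z up. To be left standing as it is.
- wagon_b_center (a point): A second such yellow wagon, same size, standing loose on the bare table to the left of the rack. Centre line, 30 mm above its wheels' underside; x across, y along its length, z up. To be left standing as it is.
There are look-alikes about, which are no part of the job. What is shaped like the part that bears thin_center but orange is not meant.

How it is judged:
At the end, for the whole second after the job is handed in: Both posts stand at rest in the rack, foot down: the 18 mm post in the 18 mm hole and the 23 mm post in the 23 mm hole (centre within 9 mm along the row, including the strip's play, and 6 mm across), in line with the holes within 0.09 rad and home to within 4 mm of the bottom (y of thin_center in the frame of cradle between -0.033 and -0.015 m and x of thin_center in the frame of cradle between -0.006 and 0.006 m and z of thin_center in the frame of cradle between 0.018 and 0.029 m and angle between the z axis of each of thin_center, thick_center and the z axis of cradle, either way round below 0.09 rad and angle between each of thin_center, thick_center's own z axis and vertical below 1.2 rad and linear speed of each of thin, thick below 0.01 m/s and y of thick_center in the frame of cradle between 0.015 and 0.033 m and x of thick_center in the frame of cradle between -0.006 and 0.006 m and z of thick_center in the frame of cradle between 0.018 and 0.029 m); the robot touches nothing.
It fails at once if the locomotive or a wagon is shifted by more than 20 mm (distance of any of loco_center, wagon_a_center, wagon_b_center from where it was at the start of the episode above 0.02 m).
It fails at once if the locomotive or a wagon is tipped (angle between any of loco_center, wagon_a_center, wagon_b_center's own z axis and vertical above 0.3 rad).
It also fails if it takes over 72 s, if anything falls off the work surface, if the arm or the gripper's body presses on something with over 40 N, if the wrist force passes 120 N, or if a joint passes its speed limit or range.

### The arm

A 6-joint arm with a two-finger parallel gripper is mounted at the origin on the work surface. World frame = base frame: x ahead of the robot, y to its left, z up, the work surface at z = 0. Lengths are in m, angles in rad, forces in N, time in s.
With the tool pointing down it reaches from about 0.35 to 0.875 m from the base axis. Payload 4.2 kg.
Tool frame: the origin (TCP) lies midway between the tips of the shut fingers; the grasp point (between the pads) lies 19 mm behind it; z points along the fingers, y is the line along which they close (so a half turn about z gives the same grasp; the last joint's range is limited). The gripper opens to 85 mm and grips with 20 to 120 N. Pads are 22 mm wide; open, the fingers measure 114 mm over their backs; the gripper's body (76 mm by 85 mm) begins 54 mm behind the grasp point. The pads swing forward as they close: fully open they stand 13 mm farther back than shut.
Start: joints at [1.591, 0.385, 0.008, 0, -1.194, -0.259], TCP at [0.148, 0.607, 0.231] pointing down, gripper open.
Joint ranges: [-3.14, 3.14], [-1.21, 2.06], [-1.07, 1.41], [-3.16, 2.05], [-2.99, -0.16], [-3.1, 3.1]. Speed limits (rad/s): [2.79, 2.79, 3.14, 3.14, 3.14, 3.14].

### API

Orientations are given as a unit quaternion [w, x, y, z].
In Python, from bench import r, imaging gives the robot as it stands.
- The arm moves only by the tool carry_out, never from a script. Its argument "targets" is a list of rows, each a list of 6 numbers: the shift along the tool's x, y, z in mm, then the turn, a rotation vector about the tool's x, y, z in rad. In form: [[x, y, z, wx, wy, wz], ...]. A call has 1 to 20 rows; each row shifts and turns the commanded pose from where the row before left it, along the tool's axes as they then stand; what a row does not reach is not made up. A row lasts 1/8 s, in which the tool goes at most 62.5 mm and 10.7 degrees, less where a joint would pass 70% of its speed; a pose out of reach is approached as far as the arm can. A call is refused whole if a number of a shift passes 62.5 or a number of a turn 0.188, either way. A call with a gripper value outside its range is refused whole. "fingers" is the gripper command: -1 is fully open, 1 is shut, values between are in proportion, set as the call begins (left out, the last holds). The fingers move at their own pace and stop on an object; the grip force is fixed at half the most. Time passes only in rows, so rows that do not move let the fingers close. It gives the time, the measured TCP pose, the force, the opening and the grip force at its end, in the units of the state.
- r.state(): the state, without advancing time (a new reading comes with each control period).
- imaging.get_image(name): name is "scene" or "top" or "wrist"; returns a dict with "frame" (420x560x3 uint8, blue, green, red), "range_z" (420x560 float32, m along the optical axis (not along the pixel's ray), 0 where there is no reading), "camera_matrix" (3x3 intrinsics, pixels), "position" and "orientation" of the camera in the world. Camera axes: x right, y down, z forward; pixel columns grow to the right and rows downward; lengths in m; the calibration is good to about 2 mm. The wrist camera is an equidistant fisheye: a pixel r from the principal point sees the ray r / f radians off the axis. A picture is of the moment at which its call begins.
- r.hand_in(): hands the job in; it is judged then, once.
The state is a dict: "clock": time; "joint_pos": joint angles; "qvel": joint speeds; "joint_torque": joint torques, N m; "tcp_pos": TCP position; "ee_rot": TCP orientation; "ft_force": force on the tool from outside, world axes, zero at the start; "ft_torque": the same for the moment, N m; "opening": opening from 0.0 (shut) to 1.0 (fully open); "grasp_force": force on a finger pad.
Only numpy, scipy, OpenCV 4.12 (cv2) and the standard library are available. Lean on these libraries where they do the work, as an engineer would, in place of code of your own. Each camera call takes 0.05 s, during which the arm holds its last target. There are 200 camera calls.

## Working session

There is one attempt and no reset: what is moved stays moved. The work goes in short steps, Python scripts to look and compute and a tool call to move; the robot and the scene stay as the last step left them, time stands still between calls to the robot, and variables do not carry over. Pictures are saved under pics/ and viewed, at most 10 in all, crops included, and the job is handed in when it is done.

Besides the shell and the picture viewer there is one more tool, called after "Request:" by a JSON object that holds its "name" and its "arguments". carry_out: Moves the arm, as the interface text tells. Its arguments: {"type":"object","properties":{"targets":{"type":"array","items":{"type":"array","items":{"type":"number"}}},"fingers":{"type":"number"}},"required":["targets"]}

```bash
mkdir -p pics; ls
python3 - <<'E'
from bench import r, imaging
import cv2, numpy as np, pickle
s=r.state(); print(s)
for n in ["scene","top"]:
    d=imaging.get_image(n); pickle.dump(d,open(f"pics/{n}0.pkl","wb"))
    cv2.imwrite(f"pics/{n}0.png",d["frame"]); print(n,d["camera_matrix"],d["position"],d["orientation"])
E
```

```text
pics
{'clock': 0.0, 'joint_pos': array([ 1.59059866e+00,  3.85564243e-01,  6.59280987e-03, -5.02612046e-04,
       -1.19400363e+00, -2.58616097e-01]), 'qvel': array([-0.00061016, -0.00118043,  0.00053066, -0.00104764, -0.00030335,
        0.00111978]), 'joint_torque': array([ 8.70596523e-05, -3.92287731e+01,  1.88398987e+01,  4.18597698e+00,
       -4.71895168e-03, -4.44859722e-06]), 'tcp_pos': array([0.14767681, 0.60668498, 0.23020349]), 'ee_rot': array([ 1.11124144e-03,  9.92867799e-01, -1.19215317e-01, -8.01554443e-05]), 'ft_force': array([-0.19017766,  0.34612015,  0.48759798]), 'ft_torque': array([-0.00939651,  0.04678531,  0.00179271]), 'grasp_force': 0.0, 'opening': 1.0002757750874867}
scene [[452.0156328    0.         282.03450938]
 [  0.         452.0156328  209.23556173]
 [  0.           0.           1.        ]] [1.3705871  0.1974182  0.71354842] [-0.27022626  0.59558029  0.68609925 -0.31863728]
top [[441.32366544   0.         274.76970327]
 [  0.         441.32366544 214.81572895]
 [  0.           0.           1.        ]] [0.44815862 0.07988555 1.09153835] [ 0.07259037 -0.69468236  0.71389317 -0.05003594]
```

View pics/scene0.png

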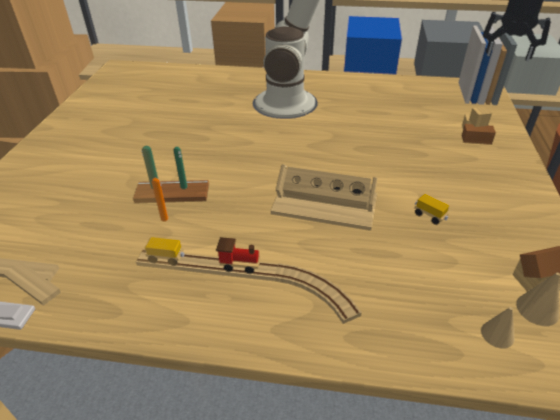

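View pics/top0.png

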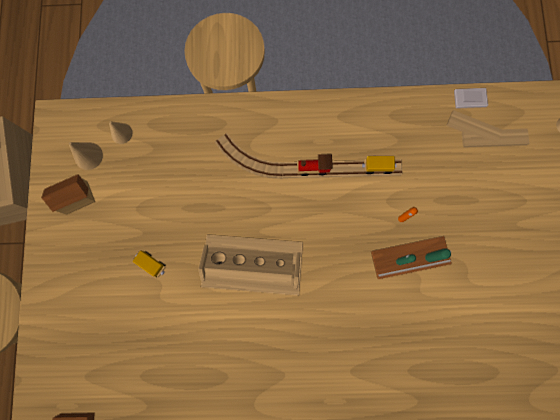

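The scene view shows the platform with two green posts: the thick one is at the −y end, near (150,160), and the thin one near (180,165). The orange look-alike stands at (160,200). In the top view the rack holes run along (218..281, 258..263), and the platform is at (412,257).

```bash
cat > h.py <<'E'
import numpy as np, cv2
from scipy.spatial.transform import Rotation as R
def rot(q): return R.from_quat([q[1],q[2],q[3],q[0]])
def cloud(d):
    K=d["camera_matrix"]; h,w=d["range_z"].shape
    v,u=np.mgrid[:h,:w]; z=d["range_z"]
    p=np.dstack([(u-K[0,2])/K[0,0]*z,(v-K[1,2])/K[1,1]*z,z])
    return (p.reshape(-1,3)@rot(d["orientation"]).as_matrix().T+d["position"]).reshape(h,w,3)
def green(d):
    hsv=cv2.cvtColor(d["frame"],cv2.COLOR_BGR2HSV)
    return cv2.inRange(hsv,(60,80,30),(95,255,255))>0
E
python3 - <<'E'
from h import *; import pickle
from scipy.optimize import least_squares
D={n:pickle.load(open(f"pics/{n}0.pkl","rb")) for n in ["scene","top"]}
P={}
for n,d in D.items():
    C=cloud(d); m=(green(d)&(d["range_z"]>0)).astype(np.uint8)
    k,l,st,_=cv2.connectedComponentsWithStats(m)
    for i in range(1,k):
        if st[i,4]>15:
            p=C[l==i]; print(n,st[i],np.median(p,0).round(3),p.min(0).round(3),p.max(0).round(3))
            q=p[(p[:,2]>.025)&(p[:,2]<.125)]
            for rad in (.009,.0115):
                f=least_squares(lambda c:np.hypot(q[:,0]-c[0],q[:,1]-c[1])-rad,np.median(q[:,:2],0)+(-.008 if n=="scene" else 0,0),loss="soft_l1",f_scale=.002)
                print("   ",rad,f.x.round(4),(2*f.cost/len(q))**.5)
    hsv=cv2.cvtColor(d["frame"],cv2.COLOR_BGR2HSV)
    o=(cv2.inRange(hsv,(4,200,120),(14,255,255))>0)&(d["range_z"]>0)&(C[...,1]<-.1)
    print(n,"orange",np.median(C[o],0).round(3),o.sum())
# rack
C=cloud(D["top"]); d=D["top"]
reg=np.zeros(d["range_z"].shape,bool); reg[225:305,190:312]=1
p=C[reg]; print("rack above table", [np.percentile(p[p[:,2]>.02][:,i],[1,99]).round(3) for i in range(3)])
for uv in [(218,258),(239,260),(260,262),(281,263),(250,252),(250,270),(250,262),(229,259)]: print(uv,C[uv[1],uv[0]].round(3))
for uv in [(375,262),(448,250),(376,256)]: print("plat",uv,C[uv[1],uv[0]].round(3))
b=cv2.resize(d["frame"][225:305,190:310],None,fx=6.6,fy=6.6,interpolation=cv2.INTER_CUBIC); cv2.imwrite("pics/rack0.png",b)
E
```

```text
scene [146 147   6  12  18] [ 0.526 -0.248  0.128] [ 0.523 -0.254  0.106] [ 0.529 -0.246  0.136]
    0.009 [ 0.5182 -0.2424] 0.0003980723932942036
    0.0115 [ 0.5162 -0.2409] 0.0004008539933192888
scene [175 147  12  41 192] [ 0.522 -0.181  0.076] [ 0.513 -0.188  0.02 ] [ 0.527 -0.175  0.134]
    0.009 [ 0.5146 -0.1834] 0.0012542527958185746
    0.0115 [ 0.5119 -0.1841] 0.001322044942889571
scene orange [ 0.629 -0.198  0.073] 86
top [426 249  25  13 211] [ 0.52  -0.248  0.11 ] [ 0.512 -0.266  0.023] [ 0.531 -0.244  0.139]
    0.009 [ 0.5225 -0.2539] 0.0006880955164300711
    0.0115 [ 0.5235 -0.2566] 0.0005241866402108122
top [397 255  19  10 113] [ 0.513 -0.178  0.109] [ 0.507 -0.191  0.026] [ 0.52  -0.174  0.139]
    0.009 [ 0.5092 -0.1688] 0.001564722749168947
    0.0115 [ 0.5081 -0.1664] 0.0014844392968231073
top orange [ 0.618 -0.195  0.069] 136
rack above table [array([0.448, 0.555]), array([0.061, 0.284]), array([0.033, 1.092])]
(218, 258) [0.532 0.249 0.043]
(239, 260) [0.526 0.198 0.05 ]
(260, 262) [0.52  0.149 0.048]
(281, 263) [0.515 0.099 0.057]
(250, 252) [0.543 0.171 0.058]
(250, 270) [0.5   0.17  0.081]
(250, 262) [0.519 0.17  0.074]
(229, 259) [0.527 0.219 0.072]
plat (375, 262) [ 0.514 -0.127  0.018]
plat (448, 250) [ 0.529 -0.261  0.136]
plat (376, 256) [ 0.529 -0.13   0.017]
```

```bash
cat >> h.py <<'E'
def down(yaw): return R.from_euler("z",yaw)*R.from_euler("x",np.pi)
def face(yaw_y): # tool along -z of rack face, closing along its x; yaw_y = rack yaw
    return R.from_euler("z",yaw_y)*R.from_euler("y",np.pi/6)*R.from_euler("z",-np.pi/2)*R.from_euler("x",np.pi)
def plan(p,Rt,s=None):
    from bench import r
    s=s or r.state(); R0=rot(s["ee_rot"])
    d=R0.inv().apply(np.array(p)-s["tcp_pos"])*1e3; w=(R0.inv()*Rt).as_rotvec()
    print("t",round(s["clock"],2),"shift mm",d.round(1),"rows>=",int(np.ceil(np.linalg.norm(d)/60)),"then turn",w.round(4),"rows>=",int(np.ceil(np.linalg.norm(w)/.18)))
E
python3 - <<'E'
from h import *
plan([.50,.17,.28],down(-np.pi/2-.11))
E
```

```text
t 0.1 shift mm [445.7 341.1 -49. ] rows>= 10 then turn [ 0.0016 -0.0015  1.4418] rows>= 9
```

View pics/rack0.png

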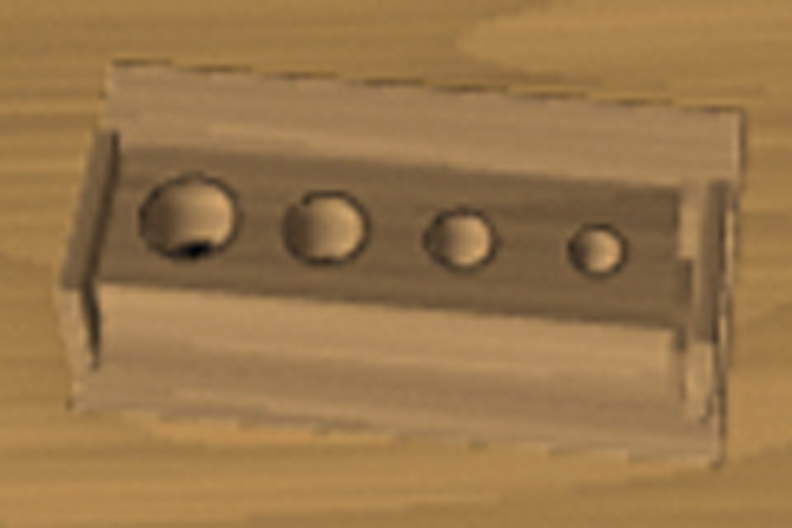

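The crop shows the four holes from largest at left to smallest at right. The strip is pushed towards +y, with a gap visible at the right cheek near (690,230).

Request:
{"name": "carry_out", "arguments": {"targets": [[40.5,31,-4.5,0,0,0],[40.5,31,-4.5,0,0,0],[40.5,31,-4.5,0,0,0],[40.5,31,-4.5,0,0,0],[40.5,31,-4.5,0,0,0],[40.5,31,-4.5,0,0,0],[40.5,31,-4.5,0,0,0],[40.5,31,-4.5,0,0,0],[40.5,31,-4.5,0,0,0],[40.5,31,-4.5,0,0,0],[40.5,31,-4,0,0,0],[0,0,0,0,0,0.16],[0,0,0,0,0,0.16],[0,0,0,0,0,0.16],[0,0,0,0,0,0.16],[0,0,0,0,0,0.16],[0,0,0,0,0,0.16],[0,0,0,0,0,0.16],[0,0,0,0,0,0.16],[0,0,0,0,0,0.16]], "fingers": -1}}

```text
clock: 2.6
tcp_pos: [0.4997, 0.1704, 0.2798]
ee_rot: [-0.001, -0.666, 0.746, 0.0]
ft_force: [0.5, 0.0, 0.6]
opening: 1.003
grasp_force: 0.0
```

Run:
```python
from h import *; from bench import r,imaging; import pickle
s=r.state(); print(s["clock"],s["tcp_pos"],rot(s["ee_rot"]).as_euler("ZYX"),s["joint_pos"].round(3))
d=imaging.get_image("wrist"); pickle.dump(d,open("pics/w1.pkl","wb")); cv2.imwrite("pics/w1.png",d["frame"]); print(d["camera_matrix"],d["position"],rot(d["orientation"]).as_matrix())
plan([.515,-.215,.30],down(-np.pi/2))
```

```text
2.6 [0.49969456 0.17043581 0.27979359] [-1.68420701e+00 -5.20569117e-04  3.14060067e+00] [ 0.636  0.187 -0.147 -0.    -1.238 -0.749]
[[325.1922621    0.         275.07197254]
 [  0.         325.1922621  211.96297759]
 [  0.           0.           1.        ]] [0.49190915 0.10373709 0.42160675] [[-0.99357179  0.1091652   0.02996751]
 [ 0.11319796  0.95539472  0.27277674]
 [ 0.00114693  0.27441553 -0.96161052]]
t 2.65 shift mm [381.  -60.  -20.1] rows>= 7 then turn [ 0.001  -0.0005 -0.1166] rows>= 1
```

View pics/w1.png

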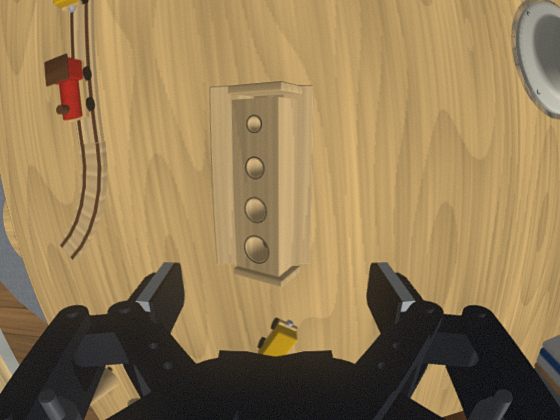

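The wrist view shows the rack from above, with the four holes at (254,124), (254,168), (255,210) and (257,250) from small to large.

```bash
cat >> h.py <<'E'
def wcloud(d):
    K=d["camera_matrix"]; h,w=d["range_z"].shape; v,u=np.mgrid[:h,:w]
    a=(u-K[0,2])/K[0,0]; b=(v-K[1,2])/K[1,1]; t=np.maximum(np.hypot(a,b),1e-9); z=d["range_z"]; k=np.tan(np.minimum(t,1.4))/t
    p=np.dstack([a*k*z,b*k*z,z])
    return (p.reshape(-1,3)@rot(d["orientation"]).as_matrix().T+d["position"]).reshape(h,w,3)
def wproj(d,X):
    K=d["camera_matrix"]; p=rot(d["orientation"]).inv().apply(X.reshape(-1,3)-d["position"])
    rr=np.hypot(p[:,0],p[:,1]); k=np.arctan2(rr,p[:,2])/np.maximum(rr,1e-9)
    return np.stack([p[:,0]*k*K[0,0]+K[0,2],p[:,1]*k*K[1,1]+K[1,2]],-1)
def rack(d,uv,name=None,ppm=4):
    """plane of face from depth, orthoview with holes found; uv: rough pixel of the 4 holes small..large"""
    C=wcloud(d); m=np.zeros(C.shape[:2],np.uint8)
    cv2.line(m,tuple(uv[0]),tuple(uv[-1]),1,31)
    p=C[(m>0)&(d["range_z"]>0)]
    n=np.array([.5,0,.866]); c=np.median(p,0)
    for _ in range(15):
        e=(p-c)@n; q=p[abs(e-np.median(e))<.004]; c=q.mean(0); n=np.linalg.svd(q-c,full_matrices=False)[2][2]; n*=np.sign(n[2])
    x=np.array([0,0,-1.])-n*(-n[2]); x/=np.linalg.norm(x); y=np.cross(n,x)
    print("normal",n.round(4),"slope",np.degrees(np.arccos(n[2])).round(2),"yaw",np.arctan2(n[1],n[0]).round(4),"n",len(q))
    W,H=int(240*ppm),int(90*ppm) # cols = y, rows = x
    jy,ix=np.meshgrid(np.arange(W),np.arange(H)); gy=(jy-W/2)/ppm/1e3; gx=(ix-H/2)/ppm/1e3
    X=c+gx[...,None]*x+gy[...,None]*y
    f=wproj(d,X).astype(np.float32).reshape(H,W,2)
    im=cv2.remap(d["frame"],f[...,0],f[...,1],cv2.INTER_CUBIC)
    if name: cv2.imwrite(name,cv2.resize(im,None,fx=.8*4/ppm,fy=.8*4/ppm))
    return c,x,y,n,im,ppm
E
python3 - <<'E'
from h import *; import pickle
d=pickle.load(open("pics/w1.pkl","rb"))
c,x,y,n,im,ppm=rack(d,[(254,124),(254,168),(255,210),(257,250)],"pics/ortho1.png")
print("c",c,"x",x,"y",y)
H,W=im.shape[:2]
# template: dark ring of radius R+3..  score = mean |radial| ring darkness
g=cv2.GaussianBlur(cv2.cvtColor(im,cv2.COLOR_BGR2GRAY),(0,0),1.5)
print([ (k.round(1)) for k in (cv2.HoughCircles(g,cv2.HOUGH_GRADIENT,1,100,param1=80,param2=15,minRadius=24,maxRadius=75)[0])])
E
```

```text
normal [ 0.4992 -0.0509  0.865 ] slope 30.12 yaw -0.1017 n 4093
c [0.52133261 0.16939046 0.06925908] x [ 0.86052767 -0.08780841 -0.50177865] y [0.10151307 0.99483421 0.        ]
[array([790.5, 186.5,  72. ], dtype=float32), array([405.5, 182.5,  52.1], dtype=float32), array([596.5, 183.5,  61. ], dtype=float32), array([214.5, 175.5,  37.2], dtype=float32), array([868.5,  82.5,  62.6], dtype=float32)]
```

View pics/ortho1.png

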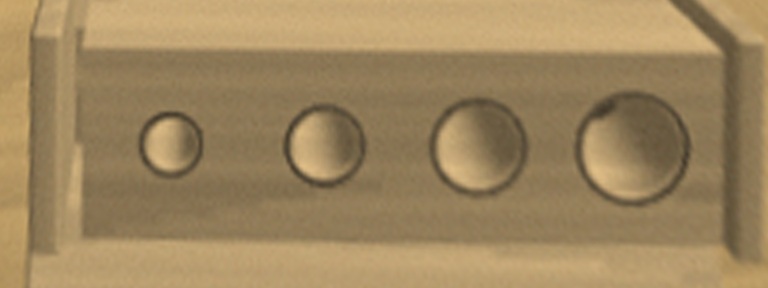

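The rectified view shows clean holes. The 18 mm hole is at (324,146) and the 23 mm hole at (478,146). The strip is against the +y cheek, so the offset is about +5 mm. Next is the platform.

Request:
{"name": "carry_out", "arguments": {"targets": [[0,0,-20,0,0,0],[48,-6,0,0,0,0],[48,-6,0,0,0,0],[48,-6,0,0,0,0],[48,-6,0,0,0,0],[48,-6,0,0,0,0],[20,-6,0,0,0,0],[0,-12,0,0,0,-0.116],[0,0,0,0,0,0],[0,0,0,0,0,0]]}}

```text
clock: 3.9
tcp_pos: [0.5193, -0.0929, 0.3]
ee_rot: [0.0, 0.71, -0.704, -0.0]
ft_force: [-0.3, -0.3, 0.3]
opening: 0.999
grasp_force: 0.0
```

Run:
```python
from h import *; from bench import r,imaging; import pickle
from scipy.optimize import least_squares
s=r.state(); print(s["clock"],s["tcp_pos"],rot(s["ee_rot"]).as_euler("ZYX"))
d=imaging.get_image("wrist"); pickle.dump(d,open("pics/w2.pkl","wb")); cv2.imwrite("pics/w2.png",d["frame"])
C=wcloud(d); m=(green(d)&(d["range_z"]>0)).astype(np.uint8)
k,l,st,_=cv2.connectedComponentsWithStats(m)
for i in range(1,k):
    if st[i,4]>60:
        p=C[l==i]; print(st[i],p.min(0).round(3),p.max(0).round(3))
        q=p[(p[:,2]>.03)&(p[:,2]<.13)]
        if len(q)<20: continue
        t=p[p[:,2]>.131]; print("   top",len(t),t.mean(0).round(4))
        for rad in (.009,.0115):
            f=least_squares(lambda c:np.hypot(q[:,0]-c[0],q[:,1]-c[1])-rad,np.median(q[:,:2],0)-(0,.006),loss="soft_l1",f_scale=.001)
            print("   ",rad,f.x.round(4),f.cost/len(q))
```

```text
3.9 [ 0.5192997  -0.0928635   0.30001688] [-1.56319817e+00  8.58972187e-05  3.14073491e+00]
[266  18  19  40 486] [ 0.512 -0.262  0.019] [ 0.529 -0.242  0.138]
   top 225 [ 0.5209 -0.2531  0.1341]
    0.009 [ 0.5212 -0.2523] 1.1431955351444943e-07
    0.0115 [ 0.5224 -0.2547] 9.292116727393e-08
[277  94  13  17 150] [ 0.507 -0.186  0.059] [ 0.518 -0.173  0.137]
   top 114 [ 0.5132 -0.1805  0.1339]
    0.009 [ 0.515  -0.1825] 1.979385317438988e-07
    0.0115 [ 0.5166 -0.1846] 2.921973382611887e-07
```

View pics/w2.png

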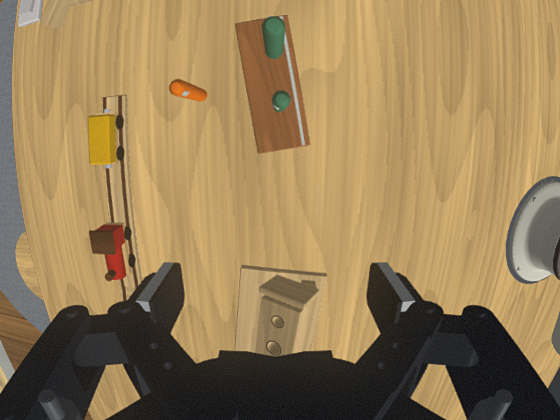

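The wrist view shows the thick post at (275,37), the thin one at (281,100), and the orange one well clear at (188,90). I'll grasp the thin post first.

Run:
```python
from h import *
plan([.5135,-.181,.087],down(-np.pi/2-.0))
```

```text
t 3.95 shift mm [ 88.2   6.4 213.2] rows>= 4 then turn [0.0005 0.0001 0.008 ] rows>= 1
```

Request:
{"name": "carry_out", "arguments": {"targets": [[44,3.2,0,0,0,0],[44.2,3.2,0,0,0,0.008],[0,0,50,0,0,0],[0,0,50,0,0,0],[0,0,0,0,0,0],[0,0,0,0,0,0]]}}

```text
clock: 4.7
tcp_pos: [0.5154, -0.1814, 0.2025]
ee_rot: [-0.001, 0.708, -0.707, 0.002]
ft_force: [0.2, -0.5, 1.2]
opening: 1.0
grasp_force: 0.0
```

```bash
cat >> h.py <<'E'
def held(zlo=None,save=None):
    """axis of green post(s) near the tool: points in the tool frame"""
    from bench import r,imaging
    s=r.state(); d=imaging.get_image("wrist")
    if save: cv2.imwrite(save,d["frame"])
    C=wcloud(d); m=green(d)&(d["range_z"]>0)
    p=rot(s["ee_rot"]).inv().apply(C[m]-s["tcp_pos"])*1e3
    return s,p,C[m]
E
python3 - <<'E'
from h import *
s,p,C=held(save="pics/w3.png")
print(s["clock"],s["tcp_pos"].round(4))
for lab,c in (("thin",(.5135,-.181)),("thick",(.5215,-.2535))):
    k=np.hypot(C[:,0]-c[0],C[:,1]-c[1])<.02
    q=C[k]; print(lab,k.sum(),np.percentile(q,[1,50,99],axis=0).round(4).tolist())
    for lo in np.arange(.03,.14,.01):
        b=q[(q[:,2]>lo)&(q[:,2]<lo+.01)]
        if len(b)>20: print(round(lo,3),len(b),np.percentile(b[:,0],[2,98]).round(4),np.percentile(b[:,1],[2,98]).round(4))
E
```

```text
4.7 [ 0.5154 -0.1814  0.2025]
thin 194 [[0.5073, -0.186, 0.1295], [0.5129, -0.1813, 0.1341], [0.5183, -0.1742, 0.1358]]
0.13 188 [0.5074 0.5183] [-0.1859 -0.1757]
thick 565 [[0.5124, -0.2612, 0.1285], [0.5208, -0.2528, 0.1342], [0.5286, -0.2444, 0.136]]
0.12 39 [0.5118 0.5252] [-0.2564 -0.2442]
0.13 526 [0.5138 0.5284] [-0.2606 -0.2457]
```

Request:
{"name": "carry_out", "arguments": {"targets": [[0,2,40,0,0,0],[0,0,40,0,0,0],[0,0,35.5,0,0,0],[0,0,0,0,0,0],[0,0,0,0,0,0]]}}

```text
clock: 5.38
tcp_pos: [0.5141, -0.1816, 0.0874]
ee_rot: [-0.001, 0.707, -0.707, 0.002]
ft_force: [0.1, -0.3, 0.7]
opening: 0.997
grasp_force: 0.0
```

Request:
{"name": "carry_out", "arguments": {"targets": [[0,0,0,0,0,0],[0,0,0,0,0,0],[0,0,0,0,0,0],[0,0,0,0,0,0],[0,0,0,0,0,0],[0,0,0,0,0,0],[0,0,0,0,0,0],[0,0,0,0,0,0]], "fingers": 1}}

```text
clock: 6.38
tcp_pos: [0.5121, -0.1814, 0.085]
ee_rot: [-0.0, 0.707, -0.707, 0.0]
ft_force: [-0.9, 0.6, 2.0]
opening: 0.195
grasp_force: 58.4
```

Thin post gripped. Lift it and plan the approach.

Request:
{"name": "carry_out", "arguments": {"targets": [[0,0,-30,0,0,0],[0,0,-50,0,0,0],[0,0,-50,0,0,0],[0,0,-40,0,0,0],[0,0,0,0,0,0],[0,0,0,0,0,0]]}}

```text
clock: 7.12
tcp_pos: [0.5112, -0.1811, 0.2536]
ee_rot: [-0.0, -0.707, 0.707, 0.001]
ft_force: [0.3, -0.3, -0.5]
opening: 0.195
grasp_force: 58.5
```

```bash
cat >> h.py <<'E'
H18=np.array([.5199,.1509,.0690]); H23=np.array([.5247,.1986,.0690]); YAW=-.1017
N=np.array([.5*np.cos(YAW),.5*np.sin(YAW),.866])
def slices(p,lo,hi,st=8):
    for a in np.arange(lo,hi,st):
        b=p[(p[:,2]>a)&(p[:,2]<a+st)&(np.hypot(p[:,0],p[:,1])<25)]
        if len(b)>8: print("z",a,len(b),"x",np.percentile(b[:,0],[3,50,97]).round(1),"y",np.percentile(b[:,1],[3,50,97]).round(1))
E
python3 - <<'E'
from h import *
s,p,C=held(save="pics/w4.png"); print(s["clock"],s["tcp_pos"],s["opening"])
slices(p,-60,80)
plan(H18+.16*N,face(YAW))
E
```

```text
7.125 [ 0.51124659 -0.18105788  0.25361611] 0.19475369289018962
z -52 1341 x [-2.7  3.4  8.3] y [-7.   0.   7.2]
z -44 519 x [1.5 8.1 9.6] y [-7.8  0.7  8.2]
z -36 242 x [4.6 8.3 9.6] y [-7.4  1.5  7.8]
z -28 89 x [4.3 7.9 9.3] y [-7.8  2.4  7.8]
z -20 24 x [4.2 6.2 9.3] y [-3.3  6.6  7.9]
t 7.17 shift mm [-323.9  -88.4   45.6] rows>= 6 then turn [-0.52   -0.0259  0.0992] rows>= 3
```

View pics/w4.png

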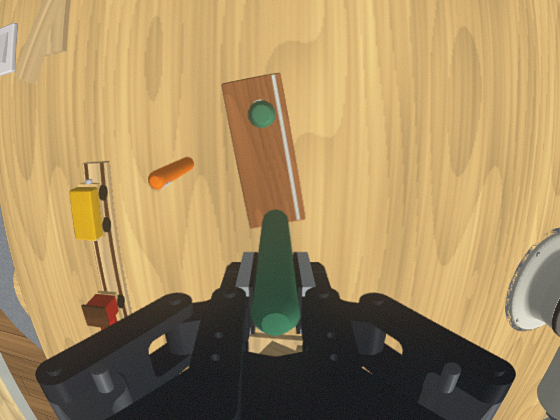

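The picture shows the thin post held upright between the pads, with its top at (275,322) and foot at (275,215). The thick post is still on the platform at (262,113).

Request:
{"name": "carry_out", "arguments": {"targets": [[-46,-12.6,6.5,0,0,0],[-46,-12.6,6.5,0,0,0],[-46,-12.6,6.5,0,0,0],[-46,-12.6,6.5,0,0,0],[-46,-12.6,6.5,0,0,0],[-46,-12.6,6.5,0,0,0],[-48,-12.8,6.6,0,0,0],[0,0,0,-0.13,-0.0065,0.0248],[0,0,0,-0.13,-0.0065,0.0248],[0,0,0,-0.13,-0.0065,0.0248],[0,0,0,-0.13,-0.0065,0.0248],[0,0,0,0,0,0],[0,0,0,0,0,0]]}}

```text
clock: 8.8
tcp_pos: [0.6, 0.1425, 0.2082]
ee_rot: [-0.173, -0.648, 0.717, 0.191]
ft_force: [-0.3, 0.6, 0.2]
opening: 0.195
grasp_force: 58.7
```

```bash
cat >> h.py <<'E'
def err(H,off=(0,0)):
    """post axis error in rack axes given post offset (tool x,y mm) ; and foot height"""
    from bench import r
    s=r.state(); F=face(YAW); T=rot(s["ee_rot"])
    d=F.inv().apply(s["tcp_pos"]+T.apply(np.array([off[0],off[1],0])/1e3)-H)*1e3
    print("t",s["clock"],"q",s["joint_pos"].round(2),"tcp rel hole in face-tool axes",d.round(2),"foot above face",(-d[2]-69).round(1),"tilt err",(T.inv()*F).as_rotvec().round(4),"F",F.inv().apply(s["ft_force"]).round(1))
E
python3 - <<'E'
from h import *
err(H18,(.3,.2)); plan(H18+.09*N,face(YAW))
from bench import imaging; import pickle
d=imaging.get_image("wrist"); pickle.dump(d,open("pics/w5.pkl","wb")); cv2.imwrite("pics/w5.png",d["frame"])
E
```

```text
t 8.8 q [ 0.38  0.65  0.4  -0.23 -1.78 -0.47] tcp rel hole in face-tool axes [ 5.1000e-01  2.0000e-02 -1.6079e+02] foot above face 91.8 tilt err [-0.0026 -0.0016 -0.0002] F [-0.5  0.4  0. ]
t 8.8 shift mm [-0.3  0.4 70.8] rows>= 2 then turn [-0.0026 -0.0016 -0.0002] rows>= 1
```

View pics/w5.png

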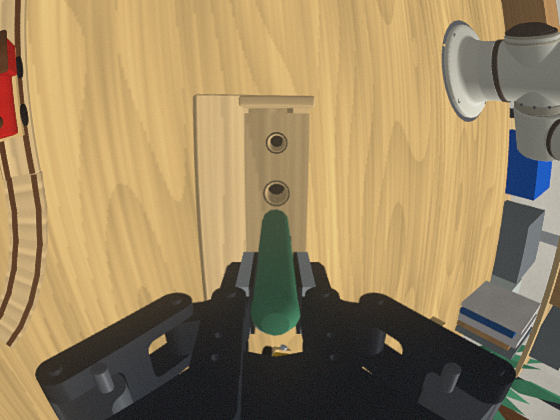

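The 13 mm and 18 mm holes show at (276,142) and (276,192), in line with the held post, whose foot is at (275,212). I'll check the hole position against the post in the same image.

Run:
```python
from h import *; import pickle
from bench import r
d=pickle.load(open("pics/w5.pkl","rb")); s=r.state()
c,x,y,n,im,ppm=rack(d,[(276,125),(276,192)]); H,W=im.shape[:2]
g=cv2.GaussianBlur(cv2.cvtColor(im,cv2.COLOR_BGR2GRAY),(0,0),1.5)
for k in cv2.HoughCircles(g,cv2.HOUGH_GRADIENT,1,100,param1=80,param2=12,minRadius=30,maxRadius=56)[0]:
    w=c+(k[1]-H/2)/ppm/1e3*x+(k[0]-W/2)/ppm/1e3*y
    print(k.round(1),w.round(4),"tool",(rot(s["ee_rot"]).inv().apply(w-s["tcp_pos"])*1e3).round(1))
```

```text
normal [ 0.4975 -0.0534  0.8658] slope 30.02 yaw -0.1069 n 2535
[618.5 179.5  51.8] [0.52   0.1511 0.0692] tool [ -0.5   0.2 161.4]
[426.5 179.5  34.4] [0.5148 0.1034 0.0692] tool [ 47.5   0.5 161.6]
[727.5 181.5  47. ] [0.5233 0.1782 0.0689] tool [-27.7  -0.4 161.3]
```

Request:
{"name": "carry_out", "arguments": {"targets": [[-0.8,0,40,0,0,0],[0,0,40,-0.0026,-0.0016,0],[0,0,6,0,0,0],[0,0,0,0,0,0],[0,0,0,0,0,0]]}}

```text
clock: 9.48
tcp_pos: [0.5594, 0.148, 0.1364]
ee_rot: [-0.171, -0.648, 0.717, 0.191]
ft_force: [0.9, 0.7, -0.1]
opening: 0.194
grasp_force: 58.7
```

Run:
```python
from h import *
err(H18,(.3,.2))
```

```text
t 9.475 q [ 0.4   0.64  0.19 -0.24 -1.58 -0.45] tcp rel hole in face-tool axes [ -0.82  -0.41 -78.18] foot above face 9.2 tilt err [-0.0047  0.0021  0.001 ] F [-0.8 -0.8 -0.3]
```

Request:
{"name": "carry_out", "arguments": {"targets": [[0,0,2,0,0,0],[0,0,2,0,0,0],[0,0,2,0,0,0],[0,0,2,0,0,0],[0,0,2,0,0,0],[0,0,0,0,0,0]]}}

```text
clock: 10.22
tcp_pos: [0.5527, 0.1482, 0.1257]
ee_rot: [-0.173, -0.647, 0.717, 0.192]
ft_force: [-0.0, 0.9, -0.8]
opening: 0.194
grasp_force: 58.7
```

Run:
```python
from h import *
err(H18,(.3,.2))
```

```text
t 10.225 q [ 0.41  0.64  0.17 -0.25 -1.56 -0.45] tcp rel hole in face-tool axes [-3.70e-01  6.00e-02 -6.56e+01] foot above face -3.4 tilt err [ 0.      0.0009 -0.0001] F [-0.9 -0.3  0.7]
```

Foot is in the hole with no contact force. Continue.

Request:
{"name": "carry_out", "arguments": {"targets": [[0,0,3,0,0,0],[0,0,3,0,0,0],[0,0,3,0,0,0],[0,0,3,0,0,0],[0,0,3,0,0,0],[0,0,0,0,0,0]]}}

```text
clock: 10.98
tcp_pos: [0.5452, 0.1491, 0.1126]
ee_rot: [-0.173, -0.647, 0.717, 0.192]
ft_force: [-1.0, -0.4, -0.7]
opening: 0.195
grasp_force: 58.7
```

Run:
```python
from h import *
err(H18,(.3,.2))
```

```text
t 10.975 q [ 0.41  0.65  0.13 -0.25 -1.53 -0.44] tcp rel hole in face-tool axes [ -0.46   0.07 -50.42] foot above face -18.6 tilt err [ 0.0002  0.001  -0.0001] F [0.5 0.5 1.1]
```

Request:
{"name": "carry_out", "arguments": {"targets": [[0,0,3,0,0,0],[0,0,3,0,0,0],[0,0,3,0,0,0],[0,0,3,0,0,0],[0,0,2,0,0,0],[0,0,1,0,0,0],[0,0,0,0,0,0]]}}

```text
clock: 11.85
tcp_pos: [0.5379, 0.1498, 0.0998]
ee_rot: [-0.173, -0.647, 0.717, 0.192]
ft_force: [-1.3, -1.2, 0.5]
opening: 0.193
grasp_force: 58.8
```

Run:
```python
from h import *
err(H18,(.3,.2))
```

```text
t 11.85 q [ 0.42  0.65  0.1  -0.25 -1.49 -0.44] tcp rel hole in face-tool axes [-4.500e-01 -1.000e-02 -3.569e+01] foot above face -33.3 tilt err [-0.0002  0.0011 -0.    ] F [1.3 1.3 0.1]
```

Request:
{"name": "carry_out", "arguments": {"targets": [[0,0,1,0,0,0],[0,0,1,0,0,0],[0,0,1,0,0,0],[0,0,0,0,0,0]]}}

```text
clock: 12.35
tcp_pos: [0.5376, 0.1498, 0.0992]
ee_rot: [-0.172, -0.648, 0.717, 0.191]
ft_force: [-0.0, -1.2, 7.6]
opening: 0.197
grasp_force: 59.6
```

Post is at the bottom. Release and retreat.

Request:
{"name": "carry_out", "arguments": {"targets": [[0,0,0,0,0,0],[0,0,0,0,0,0],[0,0,0,0,0,0],[0,0,0,0,0,0],[0,0,0,0,0,0],[0,0,-10,0,0,0],[0,0,-40,0,0,0],[0,0,-50,0,0,0],[0,0,-50,0,0,0],[0,0,0,0,0,0]], "fingers": -1}}

```text
clock: 13.6
tcp_pos: [0.6141, 0.1419, 0.2315]
ee_rot: [-0.169, -0.648, 0.718, 0.19]
ft_force: [0.4, 0.2, -0.2]
opening: 1.002
grasp_force: 0.0
```

Run:
```python
from h import *
s,p,C=held(save="pics/w6.png"); F=face(YAW)
q=F.inv().apply(C-H18)*1e3; q=q[np.hypot(q[:,0],q[:,1])<25]
print(s["clock"],s["tcp_pos"],s["opening"],len(q),"height above face",(-q[:,2].min()).round(1))
slices(q,-95,0,10)
plan([.521,-.253,.24],down(-np.pi/2),s)
```

```text
13.6 [0.61414789 0.14186585 0.23147959] 1.002359756961185 72 height above face 84.6
z -85 72 x [-6.7 -1.   4. ] y [-1.9  4.3  6.7]
t 13.6 shift mm [402.3  50.3  16.7] rows>= 7 then turn [ 0.5128  0.0304 -0.0998] rows>= 3
```

The thin post top is 84.6 mm above the face (85 mm is fully home). Now the thick post.

Request:
{"name": "carry_out", "arguments": {"targets": [[50,6.3,2.1,0,0,0],[50,6.3,2.1,0,0,0],[50,6.3,2.1,0,0,0],[50,6.3,2.1,0,0,0],[50,6.3,2.1,0,0,0],[50,6.3,2.1,0,0,0],[50,6.3,2.1,0,0,0],[52,6.3,2.1,0,0,0],[0,0,0,0.128,0.0076,-0.025],[0,0,0,0.128,0.0076,-0.025],[0,0,0,0.128,0.0076,-0.025],[0,0,0,0.128,0.0076,-0.025],[0,0,0,0,0,0],[0,0,0,0,0,0]]}}

```text
clock: 15.4
tcp_pos: [0.5181, -0.2522, 0.2371]
ee_rot: [0.005, 0.708, -0.707, -0.004]
ft_force: [0.4, 0.4, 0.5]
opening: 1.002
grasp_force: 0.0
```

Run:
```python
from h import *
s,p,C=held()
k=np.hypot(C[:,0]-.521,C[:,1]+.253)<.025; q=C[k&(C[:,2]>.131)]; print(len(q),np.percentile(q,[2,50,98],axis=0).round(4))
plan([.521,-.253,.087],down(-np.pi/2),s)
```

```text
311 [[ 0.5129 -0.2607  0.1312]
 [ 0.5208 -0.2543  0.1342]
 [ 0.5285 -0.2468  0.1358]]
t 15.4 shift mm [  0.5  -4.7 150.1] rows>= 3 then turn [ 0.0124 -0.0017  0.0012] rows>= 1
```

Request:
{"name": "carry_out", "arguments": {"targets": [[1.2,-3,0,0.0124,-0.0017,0],[0,0,50,0,0,0],[0,0,50,0,0,0],[0,0,40,0,0,0],[0,0,10,0,0,0],[0,0,0,0,0,0],[0,0,0,0,0,0]]}}

```text
clock: 16.32
tcp_pos: [0.5231, -0.254, 0.0893]
ee_rot: [-0.001, 0.708, -0.707, 0.002]
ft_force: [0.1, -0.4, 0.1]
opening: 0.999
grasp_force: 0.0
```

Request:
{"name": "carry_out", "arguments": {"targets": [[0,0,0,0,0,0],[0,0,0,0,0,0],[0,0,0,0,0,0],[0,0,0,0,0,0],[0,0,0,0,0,0],[0,0,0,0,0,0],[0,0,0,0,0,0],[0,0,0,0,0,0]], "fingers": 1}}

```text
clock: 17.32
tcp_pos: [0.5219, -0.2538, 0.0879]
ee_rot: [-0.001, 0.708, -0.707, 0.001]
ft_force: [0.4, 0.9, 5.6]
opening: 0.251
grasp_force: 58.8
```

Request:
{"name": "carry_out", "arguments": {"targets": [[0,0,-30,0,0,0],[0,0,-50,0,0,0],[0,0,-50,0,0,0],[0,0,-40,0,0,0],[0,0,0,0,0,0],[0,0,0,0,0,0]]}}

```text
clock: 18.08
tcp_pos: [0.5203, -0.2531, 0.2558]
ee_rot: [-0.0, 0.707, -0.707, -0.001]
ft_force: [-0.3, 0.0, -0.7]
opening: 0.252
grasp_force: 58.7
```

Run:
```python
from h import *
s,p,C=held(save="pics/w7.png"); print(s["clock"],s["tcp_pos"],s["opening"])
slices(p,-60,0)
plan(H23+.20*N,face(YAW),s)
```

```text
18.075 [ 0.52032107 -0.25305353  0.25580026] 0.2517023798168022
z -52 1499 x [-4.6  2.8  9.1] y [-7.3  0.   7.6]
z -44 945 x [-1.8  8.6 12.1] y [-10.    1.5  10.6]
z -36 200 x [ 5.3 10.1 12.3] y [-9.7  4.8 10.6]
z -28 86 x [ 5.3 10.1 12.4] y [-9.3  4.8 10.4]
z -20 44 x [ 4.9  9.1 12.1] y [-9.   5.6 10.4]
z -12 12 x [ 5.2  7.  12.3] y [-9.7  1.4 10.3]
t 18.07 shift mm [-441.4 -104.2   14.2] rows>= 8 then turn [-0.5221 -0.0254  0.1004] rows>= 3
```

Request:
{"name": "carry_out", "arguments": {"targets": [[-49,-11.6,1.6,0,0,0],[-49,-11.6,1.6,0,0,0],[-49,-11.6,1.6,0,0,0],[-49,-11.6,1.6,0,0,0],[-49,-11.6,1.6,0,0,0],[-49,-11.6,1.6,0,0,0],[-49,-11.6,1.6,0,0,0],[-49,-11.6,1.6,0,0,0],[-49.4,-11.4,1.4,0,0,0],[0,0,0,-0.1305,-0.0064,0.0251],[0,0,0,-0.1305,-0.0064,0.0251],[0,0,0,-0.1305,-0.0064,0.0251],[0,0,0,-0.1305,-0.0064,0.0251],[0,0,0,0,0,0],[0,0,0,0,0,0]]}}

```text
clock: 20.0
tcp_pos: [0.6247, 0.1878, 0.2422]
ee_rot: [-0.174, -0.648, 0.717, 0.19]
ft_force: [0.5, 0.1, -0.7]
opening: 0.252
grasp_force: 59.0
```

Run:
```python
from h import *
err(H23,(.6,.4)); plan(H23+.0815*N,face(YAW))
```

```text
t 20.0 q [ 0.42  0.7   0.57 -0.26 -1.9  -0.55] tcp rel hole in face-tool axes [ 1.1500e+00 -1.0000e-01 -2.0027e+02] foot above face 131.3 tilt err [-0.0024 -0.0025 -0.0006] F [-0.1 -0.8  0.4]
t 20.0 shift mm [ -0.9   0.8 118.8] rows>= 2 then turn [-0.0024 -0.0025 -0.0006] rows>= 1
```

Request:
{"name": "carry_out", "arguments": {"targets": [[-1.4,0,40,0,0,0],[0,0,40,-0.0024,-0.0025,0],[0,0,38,0,0,0],[0,0,0,0,0,0],[0,0,0,0,0,0],[0,0,0,0,0,0]]}}

```text
clock: 20.75
tcp_pos: [0.5681, 0.1955, 0.143]
ee_rot: [-0.171, -0.648, 0.717, 0.191]
ft_force: [-0.3, 0.4, -1.3]
opening: 0.253
grasp_force: 59.0
```

Run:
```python
from h import *
err(H23,(.6,.4))
```

```text
t 20.75 q [ 0.46  0.67  0.27 -0.27 -1.62 -0.51] tcp rel hole in face-tool axes [ -0.75  -0.26 -85.78] foot above face 16.8 tilt err [-0.0048  0.0027  0.0008] F [-0.3 -0.3  1.3]
```

Request:
{"name": "carry_out", "arguments": {"targets": [[0,0,3,0,0,0],[0,0,3,0,0,0],[0,0,2,0,0,0],[0,0,2,0,0,0],[0,0,2,0,0,0],[0,0,2,0,0,0],[0,0,0,0,0,0]]}}

```text
clock: 21.62
tcp_pos: [0.5595, 0.1959, 0.1288]
ee_rot: [-0.173, -0.647, 0.717, 0.192]
ft_force: [0.0, -0.3, -0.1]
opening: 0.253
grasp_force: 59.0
```

Run:
```python
from h import *
err(H23,(.6,.4))
```

```text
t 21.625 q [ 0.46  0.67  0.23 -0.27 -1.59 -0.51] tcp rel hole in face-tool axes [-2.900e-01  4.000e-02 -6.921e+01] foot above face 0.2 tilt err [-0.0002  0.001  -0.0003] F [ 0.3 -0.1  0. ]
```

Request:
{"name": "carry_out", "arguments": {"targets": [[0,0,2,0,0,0],[0,0,2,0,0,0],[0,0,2,0,0,0],[0,0,2,0,0,0],[0,0,3,0,0,0],[0,0,3,0,0,0],[0,0,0,0,0,0]]}}

```text
clock: 22.5
tcp_pos: [0.5524, 0.1967, 0.1164]
ee_rot: [-0.173, -0.647, 0.717, 0.192]
ft_force: [-0.7, -1.1, -1.1]
opening: 0.25
grasp_force: 59.0
```

Run:
```python
from h import *
err(H23,(.6,.4))
```

```text
t 22.5 q [ 0.47  0.67  0.2  -0.27 -1.55 -0.5 ] tcp rel hole in face-tool axes [-3.000e-01  4.000e-02 -5.493e+01] foot above face -14.1 tilt err [ 0.0001  0.001  -0.0004] F [ 1.2 -0.   1.2]
```

Request:
{"name": "carry_out", "arguments": {"targets": [[0,0,3,0,0,0],[0,0,3,0,0,0],[0,0,3,0,0,0],[0,0,3,0,0,0],[0,0,2,0,0,0],[0,0,1,0,0,0],[0,0,0,0,0,0]]}}

```text
clock: 23.38
tcp_pos: [0.5452, 0.1975, 0.1037]
ee_rot: [-0.173, -0.647, 0.717, 0.192]
ft_force: [-0.8, 0.2, -0.7]
opening: 0.252
grasp_force: 59.1
```

Request:
{"name": "carry_out", "arguments": {"targets": [[0,0,1,0,0,0],[0,0,1,0,0,0],[0,0,1,0,0,0],[0,0,1,0,0,0],[0,0,0,0,0,0]]}}

```text
clock: 24.0
tcp_pos: [0.5441, 0.1976, 0.1018]
ee_rot: [-0.172, -0.648, 0.717, 0.192]
ft_force: [0.3, -0.2, 6.3]
opening: 0.253
grasp_force: 59.7
```

Run:
```python
from h import *
err(H23,(.6,.4))
```

```text
t 24.0 q [ 0.47  0.67  0.16 -0.28 -1.51 -0.5 ] tcp rel hole in face-tool axes [-3.500e-01 -2.000e-02 -3.813e+01] foot above face -30.9 tilt err [-0.0027  0.0012  0.0005] F [ 0.2  2.9 -5.6]
```

Contact at the bottom. Release, retreat and check.

Request:
{"name": "carry_out", "arguments": {"targets": [[0,0,0,0,0,0],[0,0,0,0,0,0],[0,0,0,0,0,0],[0,0,0,0,0,0],[0,0,0,0,0,0],[0,0,-10,0,0,0],[0,0,-40,0,0,0],[0,0,-50,0,0,0],[0,0,-50,0,0,0],[30,0,-30,0,0,0],[0,0,0,0,0,0],[0,0,0,0,0,0]], "fingers": -1}}

```text
clock: 25.5
tcp_pos: [0.6294, 0.1586, 0.2559]
ee_rot: [-0.173, -0.647, 0.717, 0.193]
ft_force: [0.4, 0.1, 0.2]
opening: 1.004
grasp_force: 0.0
```

Run:
```python
from h import *
from bench import imaging
F=face(YAW)
s,p,C=held(save="pics/w8.png"); print(s["clock"],s["tcp_pos"],s["opening"])
d=imaging.get_image("top"); g=green(d)&(d["range_z"]>0); P={"wrist":C,"top":cloud(d)[g]}
d=imaging.get_image("scene"); cv2.imwrite("pics/s8.png",d["frame"]); P["scene"]=cloud(d)[green(d)&(d["range_z"]>0)]
for n,c in P.items():
  for lab,H in (("thin",H18),("thick",H23)):
    q=F.inv().apply(c-H)*1e3; q=q[(np.hypot(q[:,0],q[:,1])<20)&(q[:,2]<0)]
    if len(q)>5: print(n,lab,len(q),"top",(-np.percentile(q[:,2],1)).round(1),"med xy",np.median(q[:,:2],0).round(1))
```

```text
25.5 [0.62938794 0.15859371 0.25589235] 1.003944394961859
wrist thin 73 top 318.4 med xy [-1.5  3.9]
wrist thick 63 top 86.2 med xy [-1.3  5.8]
top thin 175 top 86.9 med xy [3.1 5.8]
top thick 244 top 88.3 med xy [4.  7.2]
scene thin 91 top 87.1 med xy [ 1.  -8.4]
scene thick 157 top 86.8 med xy [  0.6 -10.5]
```

View pics/s8.png

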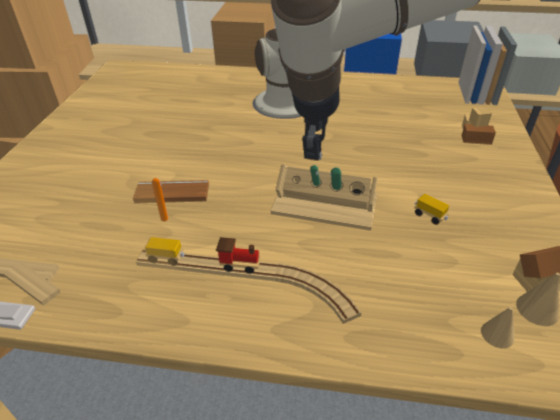

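Both posts stand in the 18 mm and 23 mm holes, near (315,175) and (336,178), at equal depth. The train is undisturbed and the gripper is clear, so I'm handing in.

```bash
python3 -c "
from bench import r
print(r.hand_in())"
```

```text
the job is handed in; nothing more can be done
None
```

I handed the job in at about 26 s of the 72 s allowed: by the final camera check both green posts stand fully home in their matching holes and released, and the locomotive and wagons look unmoved; the hand-in returned no verdict.

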